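# Fit the hand mill's handle, then take off its filler cap of unknown thread hand

### The job

Get the hand mill ready for filling: first push the loose two-armed handle fully home on the mill's square shaft and let go of it. Then take off the filler cap beside it: nobody remembers which way its quick thread runs, so try it both ways, turn it about a quarter turn the way that gives, and lift it straight off. Finish with the gripper still holding the cap upright and still, about 10 cm above its neck; the handle stays home on its shaft and the mug, tin and jar are left alone.

Things in the scene. Friction and masses are not known exactly. Their poses are not given: they have to be found in the camera images.
- mill: Hand mill, a low beech box 140 x 230 x 80 mm that cannot move. Origin at the centre of its underside, x axis to its back, y along its long side, z up. On its top (z = 80 mm): at y = -60 a round steel gear boss, 66 mm wide at the foot, 52 at its flat top (z = 105), with the upright square shaft; at y = +60 the filler neck with the cap.
- shaft_top (a point): Centre of the top end of the mill's upright square shaft, 30 mm above the boss top. The shaft is 13 x 13 mm, its sides parallel to the mill's x and y axes; its last 8 mm taper to about 5 mm.
- shaft_foot (a point): Centre of the shaft's foot, on the boss top, 105 mm above the worktop; the handle is home when its hub's underside rests here.
- neck_top (a point): Centre of the top of the filler neck, 102 mm above the worktop. The neck is 40 mm wide at its flanges and hidden under the cap.
- handle: Loose two-armed handle, 0.15 kg, flat on the worktop, bore upright. Steel hub 34 x 34 x 30 mm with a square 16 x 16 mm through bore parallel to the hub's sides; two arms, wooden grips 16 mm thick, reach along +x and -x to 68 mm from the centre, 16 mm above the underside. Origin: centre of the hub's underside, z up. Any of the four square positions on the shaft will do.
- cap: Steel filler cap, 0.08 kg, closed on its neck at the start: knurled skirt 50 mm in diameter, 25 mm high, on top an upright grip bar 40 x 12 x 23 mm along the cap's x axis (25 to 48 mm above the origin). Origin: centre of the skirt's lower rim, z up; closed it is 82 mm above the worktop, the bar within 4 degrees of the mill's x axis.
- mug: Mug, 80 x 117 x 102 mm, a bystander. Origin at its underside.
- tin: Tin, 75 mm in diameter, 58 mm high, a bystander. Origin at its underside.
- jar: Glass jar with dark lid, 65 mm in diameter, 86 mm high, a bystander. Origin at its underside.
- cap_grip (a point): Middle of the cap's grip bar, 36 mm above the cap's origin. The thread, left or right, differs from start to start and cannot be seen: the wrong way the cap meets a hard stop within 20 degrees; the right way it turns easily and lifts straight off between 60 and 110 degrees from the start (80 is best); before that it lifts only 1 to 2 mm. It stays at any angle when let go.
There are look-alikes about, which are no part of the job. Leave any blue or purple look-alike of the cap alone.

How it is judged (in metres and radians):
On the way, in this order (a step that is already met when the one before it is completed fails the run):
1. the handle sits fully home on the square shaft and is let go (z of handle in the frame of shaft_foot between -0.003 and 0.003 m and horizontal distance between handle and shaft_foot below 0.004 m and angle between handle's own z axis and vertical below 0.06 rad and contact force between the fingers and handle below 0.1 N), for 0.2 s.
2. the cap is turned at least 45 degrees while still down on its neck (angle between the x axis of cap and the x axis of mill, either way round above 0.78 rad and z of cap in the frame of mill below 0.092 m), for 0.1 s.
At the end, for the whole second after the job is handed in: The gripper holds the cap still (under 30 mm/s), upright within 20 degrees, 60 to 160 mm above its closed position and within 50 mm of the neck's axis, touching neither mill nor handle; the handle is home on the shaft (hub underside within 3 mm of the boss, centre within 4 mm, upright) (z of cap in the frame of mill between 0.142 and 0.242 m and horizontal distance between cap and neck_top below 0.05 m and contact force between the fingers and cap above 0.5 N and linear speed of cap below 0.03 m/s and angle between cap's own z axis and vertical below 0.35 rad and contact force between cap and mill below 0.1 N and contact force between cap and handle below 0.1 N and z of handle in the frame of shaft_foot below 0.003 m and horizontal distance between handle and shaft_foot below 0.004 m and angle between handle's own z axis and vertical below 0.06 rad); the arm keeps its last pose, push and grip.
It fails at once if the mug is moved by more than 30 mm or tipped (distance of mug from where it was at the start of the episode above 0.03 m or angle between mug's own z axis and vertical above 0.5 rad).
It fails at once if the tin is moved by more than 30 mm or tipped (distance of tin from where it was at the start of the episode above 0.03 m or angle between tin's own z axis and vertical above 0.5 rad).
It fails at once if the jar is moved by more than 30 mm or tipped (distance of jar from where it was at the start of the episode above 0.03 m or angle between jar's own z axis and vertical above 0.5 rad).
It also fails if it takes over 72 s, if anything falls off the work surface, if the arm or the gripper's body presses on something with over 40 N, if the wrist force passes 120 N, or if a joint passes its speed limit or range.

### The arm

A 7-joint arm with a two-finger parallel gripper is mounted at the origin on a cart in front of the work surface, level with it; the furniture and walls round the work are solid. World frame = base frame: x ahead of the robot, y to its left, z up, the work surface at z = 0. Lengths are in m, angles in degrees, forces in N, time in s.
With the tool pointing down it reaches from about 0.425 to 0.95 m from the base axis. Payload 4.7 kg.
Tool frame: the origin (TCP) lies between the finger pads; the fingertips stand tcp_to_tips ahead of it and the grasp point (between the pads) lies 8 mm behind it (tcp_to_tips is the distance from the TCP to the fingertips, in m); z points along the fingers, y is the line along which they close (so a half turn about z gives the same grasp; the last joint's range is limited). The gripper opens to 87 mm and grips with 3 to 60 N. Pads are 19 mm wide; open, the fingers measure 117 mm over their backs; the gripper's body (75 mm by 190 mm) begins 51 mm behind the grasp point.
Start: joints at [-72.187, 26.849, -2.785, 87.806, 1.381, 65.374, -4.715], TCP at [0.225, 0.636, 0.234] pointing down, gripper open.
Joint ranges: [-148.3, 148.3], [-19.14, 114.17], [-79.39, 73.82], [5.75, 140.21], [-59.74, 239.74], [12.07, 113.84], [-152.46, 152.46]. Speed limits (degrees/s): [147.25, 147.25, 180, 180, 180, 180, 180].

### API

Orientations are given as [roll, pitch, yaw] about the fixed x, y, z axes, in that order (R = Rz(yaw) Ry(pitch) Rx(roll)).
In Python, from cell import state, get_image, calibration, close_job, find_in, tcp_to_tips gives the robot as it stands.
- The arm moves only by the tool arm_command, never from a script. Its argument "targets" is a list that holds one entry, the list of rows, each a list of 5 numbers: the closure, from -1 (fully open) to 1 (shut), then the shift along the tool's x, y, z in units of 60 mm (1.0 is 60 mm), then the turn about the tool's z in units of 8 degrees (1.0 is 8 degrees). In form: [[[grip, dx, dy, dz, turn], ...]]. A call has 1 to 8 rows; each row shifts and turns the commanded pose from where the row before left it, along the tool's axes as they then stand; what a row does not reach is not made up. A row lasts 1/8 s, in which the tool goes at most 62.5 mm and 10.7 degrees, less where a joint would pass 70% of its speed; a pose out of reach is approached as far as the arm can. A call is refused whole if a number of a shift passes 1 or a number of a turn 1, either way. A call with a gripper value outside its range is refused whole. The fingers move at their own pace and stop on an object; "newtons" is the grip in N (left out, the last holds). Time passes only in rows, so rows that do not move let the fingers close. It gives the time, the measured TCP pose, the force, the opening and the grip force at its end, in the units of the state.
- state(): the state, without advancing time (a new reading comes with each control period).
- get_image(name): name is "scene" or "top" or "wrist"; returns the picture (384x512x3 uint8, red, green, blue); there is no depth.
- calibration(name): a dict with "fx", "fy", "cx", "cy" (pixels), "position" and "orientation" of the camera in the world. Camera axes: x right, y up, looking along -z (the intrinsics and any distortion apply to the point x, -y, -z); pixel columns grow to the right and rows downward; lengths in m; the calibration is good to about 2 mm. A picture is of the moment at which its call begins: read the wrist's pose just before it. calibration takes no time and is no camera call; for the wrist camera it gives the pose at the moment of the call.
- close_job(): hands the job in; it is judged then, once.
Trained networks look in the newest picture that a camera, given by its name, has taken for a name from the list of things; names that differ only in an ending like _2 or _b are one class to them, and where a whole thing is asked for, a point or a joint stands for the part that bears it (a point fixed in the world has none). Each returns a list of dicts, best first, with "p" (0 to 1); they miss things now and then, are a little off and sometimes report something else, mostly with a low value. They report only what shows in the picture. A call takes as long as a camera call. They do not tell look-alikes from the thing itself.
- find_in(camera, label): "rect" ([left, top, right, bottom] in pixels, round what is visible of it).
The state is a dict: "time_s": time; "qpos": joint angles; "qd": joint speeds; "tau": joint torques, N m; "tool_pos": TCP position; "eef_rot": TCP orientation; "ft_force": force on the tool from outside, world axes, zero at the start; "ft_torque": the same for the moment, N m; "opening": opening from 0.0 (shut) to 1.0 (fully open); "grip_force": force on a finger pad.
Only numpy, scipy, OpenCV 4.12 (cv2) and the standard library are available. Lean on these libraries where they do the work, as an engineer would, in place of code of your own. Each camera call takes 0.05 s, during which the arm holds its last target. There are 200 camera calls.

## Working session

There is one attempt and no reset: what is moved stays moved. The work goes in short steps, Python scripts to look and compute and a tool call to move; the robot and the scene stay as the last step left them, time stands still between calls to the robot, and variables do not carry over. Pictures are saved under pics/ and viewed, at most 10 in all, crops included, and the job is handed in when it is done.

Besides the shell and the picture viewer there is one more tool, called after "Call:" as name(argument=value, ...) on one line, values as JSON. arm_command: Moves the arm, as the interface text tells. Its arguments: {"type":"object","properties":{"targets":{"type":"array"},"newtons":{"type":"number"}},"required":["targets"]}

```bash
mkdir -p pics
python3 - <<'E'
from cell import *
import cv2,numpy as np
print(state()); print(tcp_to_tips)
ims=[]
for c in ["scene","top","wrist"]:
    im=get_image(c); cv2.imwrite(f"pics/{c}0.png",im[:,:,::-1]); 
    k=calibration(c); print(c,k)
    for l in ["mill","handle","cap","mug","tin","jar"]:
        print(l,[(np.round(d["rect"]).tolist(),round(d["p"],2)) for d in find_in(c,l)][:4])
E
```

```text
{'time_s': 0.0, 'qpos': array([-72.18627155,  26.89757191,  -2.78372864,  87.8761188 ,
         1.38387432,  65.37334657,  -4.71635759]), 'qd': array([-0.02400217, -0.01702318,  0.00747573,  0.08855667,  0.11968898,
        0.01792955,  0.03753937]), 'tau': array([-7.52332289e-04, -5.07974267e+01, -8.10672250e-02, -2.36160904e+01,
       -6.14121440e-02,  3.76583298e-02,  1.73382437e-04]), 'tool_pos': array([0.22479448, 0.63584234, 0.23247856]), 'eef_rot': array([-1.79886832e+02,  7.20857594e-03,  1.60532146e+02]), 'ft_force': array([-0.41291898,  0.4579177 , -0.59361773]), 'ft_torque': array([ 0.04865634, -0.01622926,  0.02829561]), 'grip_force': 0.0, 'opening': 1.000005200743977}
0.011
scene {'fx': 387.7823743843277, 'fy': 387.7823743843277, 'cx': 254.16422909913936, 'cy': 191.32201940431852, 'position': array([-0.24732509, -0.66836418,  0.65047305]), 'orientation': array([ 62.82843352,  -0.21422764, -47.68530906])}
mill [([215.0, 182.0, 292.0, 231.0], 0.88)]
handle [([297.0, 253.0, 347.0, 268.0], 0.62), ([157.0, 186.0, 175.0, 206.0], 0.58), ([214.0, 181.0, 293.0, 232.0], 0.43)]
ca
[... 513 characters left out ...]
069,  -0.2847312 , -88.29007409])}
mill [([192.0, 152.0, 281.0, 217.0], 0.93)]
handle []
cap [([162.0, 155.0, 181.0, 173.0], 0.73), ([160.0, 191.0, 180.0, 205.0], 0.6), ([203.0, 174.0, 223.0, 191.0], 0.55)]
mug [([218.0, 250.0, 260.0, 279.0], 0.75), ([194.0, 153.0, 276.0, 217.0], 0.54)]
tin [([114.0, 217.0, 153.0, 247.0], 0.91)]
jar [([322.0, 128.0, 348.0, 158.0], 0.62), ([194.0, 154.0, 276.0, 217.0], 0.54)]
wrist {'fx': 289.35368834865375, 'fy': 289.35368834865375, 'cx': 255.46046571160124, 'cy': 194.52527722602318, 'position': array([0.16336751, 0.65808688, 0.3849859 ]), 'orientation': array([-1.43220129e+01, -1.26588494e-02,  7.05212189e+01])}
mill []
handle []
cap []
mug []
tin []
jar []
```

View pics/top0.png

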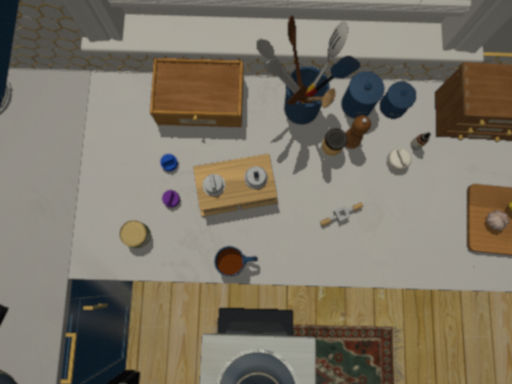

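View pics/scene0.png

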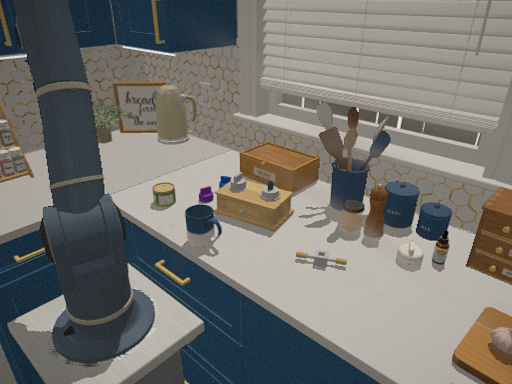

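Candidates in the top view: for the cap, the steel one on the mill (214,184), blue look-alike (169,162), purple (172,199), white pot (399,159). The handle is at (342,214), with no rival except the boss and shaft at (256,176). I choose the steel cap on the mill and the handle at (342,214).

```bash
cat > h.py <<'E'
from cell import *
import cv2,numpy as np
from scipy.spatial.transform import Rotation as Ro
def ray(k,p,z):
    d=Ro.from_euler('xyz',k["orientation"],degrees=True).apply([(p[0]-k["cx"])/k["fx"],-(p[1]-k["cy"])/k["fy"],-1])
    o=np.array(k["position"]); return o+d*(z-o[2])/d[2]
def proj(k,P):
    c=Ro.from_euler('xyz',k["orientation"],degrees=True).inv().apply(np.array(P)-k["position"])
    return np.c_[k["cx"]+k["fx"]*c[...,0]/-c[...,2],k["cy"]-k["fy"]*c[...,1]/-c[...,2]]
def to_tool(P,yaw=None):
    s=state(); d=np.array(P)-s["tool_pos"]
    return Ro.from_euler('xyz',s["eef_rot"],degrees=True).inv().apply(d)/.06, s["tool_pos"], s["eef_rot"]
E
python3 - <<'E'
from h import *
k=calibration("top")
for n,p,z in [("handle",(342,214),.03),("h_end1",(322,223),.02),("h_end2",(362,206),.02),("cap",(213,183),.13),("shaft",(257,176),.12),("jar",(333,141),.09),("tin",(134,233),.06),("mug",(230,262),.1)]: print(n,ray(k,p,z).round(3))
im=cv2.imread("pics/top0.png")
a=cv2.resize(im[190:240,305:380],None,fx=5,fy=5,interpolation=3);b=cv2.resize(im[145:225,185:290],(375,286),interpolation=3)
cv2.imwrite("pics/crop.png",np.vstack([a,b]))
E
```

```text
handle [ 0.499 -0.233  0.03 ]
h_end1 [ 0.472 -0.177  0.02 ]
h_end2 [ 0.526 -0.294  0.02 ]
cap [0.556 0.134 0.13 ]
shaft [0.581 0.017 0.12 ]
jar [ 0.698 -0.196  0.09 ]
tin [0.423 0.354 0.06 ]
mug [0.349 0.082 0.1  ]
```

View pics/crop.png

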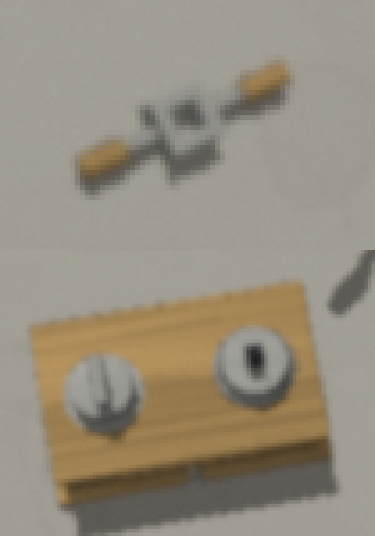

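The crop confirms the steel cap with its bar across the mill, the bare square shaft on the boss, and the handle with its bore. I'll write a planner and go above the handle via a safe radius.

```bash
cat >> h.py <<'E'
def plan(P,yaw=None,pos=None,yaw0=None,step=.9,tmax=1.):
    s=state(); p0=np.array(s["tool_pos"] if pos is None else pos); y0=s["eef_rot"][2] if yaw0 is None else yaw0
    yaw=y0 if yaw is None else yaw
    t=-((yaw-y0+180)%360-180)/8; n=int(np.ceil(abs(t)/tmax-1e-6))
    d=Ro.from_euler('xyz',[180,0,yaw],degrees=True).inv().apply(np.array(P)-p0)/.06
    m=int(np.ceil(np.linalg.norm(d)/step))
    print("turn",n,"x",round(t/max(n,1),3),"| shift",m,"x",(d/max(m,1)).round(3),"from",p0.round(4),y0.round(2))
E
python3 - <<'E'
from h import *
plan([.52,.27,.235],115); plan([.49,-.225,.235],115,[.52,.27,.235],115.)
E
```

```text
turn 6 x 0.949 | shift 9 x [-0.846  0.208 -0.003] from [0.2249 0.6365 0.2336] 160.53Traceback (most recent call last):
  File "<stdin>", line 2, in <module>
  File "h.py", line 19, in plan
    print("turn",n,"x",round(t/max(n,1),3),"| shift",m,"x",(d/max(m,1)).round(3),"from",p0.round(4),y0.round(2))
                                                                                                    ^^^^^^^^
AttributeError: 'float' object has no attribute 'round'
```

Call:
arm_command(targets=[[[-1, 0, 0, 0, 0.95], [-1, 0, 0, 0, 0.95], [-1, 0, 0, 0, 0.95], [-1, 0, 0, 0, 0.95], [-1, 0, 0, 0, 0.95], [-1, 0, 0, 0, 0.95], [-1, -0.85, 0.21, 0, 0], [-1, -0.85, 0.21, 0, 0]]], newtons=30)

```text
time_s: 2.05
tool_pos: [0.2911, 0.554, 0.2334]
eef_rot: [180.0, 0.0, 115.0]
ft_force: [1.7, 0.3, 0.9]
opening: 0.998
grip_force: 0.0
```

Call:
arm_command(targets=[[[-1, -0.85, 0.21, 0, 0], [-1, -0.85, 0.21, 0, 0], [-1, -0.85, 0.21, 0, 0], [-1, -0.85, 0.21, 0, 0], [-1, -0.85, 0.21, 0, 0], [-1, -0.85, 0.21, 0, 0], [-1, -0.8, 0.21, 0, 0], [-1, 0, 0, 0, 0]]])

```text
time_s: 3.05
tool_pos: [0.523, 0.2658, 0.2339]
eef_rot: [179.9, 0.1, 114.4]
ft_force: [-0.3, 1.1, -0.0]
opening: 1.004
grip_force: 0.0
```

Call:
arm_command(targets=[[[-1, -0.8, -0.43, 0, 0], [-1, -0.8, -0.43, 0, 0], [-1, -0.8, -0.43, 0, 0], [-1, -0.8, -0.43, 0, 0], [-1, -0.8, -0.43, 0, 0], [-1, -0.8, -0.43, 0, 0], [-1, -0.8, -0.43, 0, 0], [-1, -0.8, -0.43, 0, 0]]])

```text
time_s: 4.05
tool_pos: [0.4949, -0.1647, 0.2338]
eef_rot: [179.9, -0.0, 115.1]
ft_force: [0.7, -0.2, 0.1]
opening: 1.003
grip_force: 0.0
```

Call:
arm_command(targets=[[[-1, -0.8, -0.43, 0, 0], [-1, 0, 0, 0, 0], [-1, 0, 0, 0, 0], [-1, 0, 0, 0, 0]]])

```text
time_s: 4.55
tool_pos: [0.4922, -0.2166, 0.2333]
eef_rot: [180.0, -0.1, 115.1]
ft_force: [0.7, -0.0, 0.0]
opening: 0.999
grip_force: 0.0
```

```bash
sed -i 's/y0.round(2)/round(float(y0),2)/' h.py
python3 - <<'E'
from h import *
s=state();k=calibration("wrist");print(s["time_s"],s["tool_pos"],s["eef_rot"],s["qpos"].round(1),k["position"],k["orientation"])
im=get_image("wrist");cv2.imwrite("pics/w1.png",im[:,:,::-1])
np.save("k1.npy",k,allow_pickle=True)
E
```

```text
4.55 [ 0.49215025 -0.21664539  0.23333874] [ 1.79976930e+02 -6.19878691e-02  1.15139053e+02] [ -6.1  15.   30.9 108.   -9.   59.4  53.7] [ 0.46546432 -0.15663544  0.38479025] [-1.42608155e+01 -1.99607782e-02  2.51289497e+01]
```

View pics/w1.png

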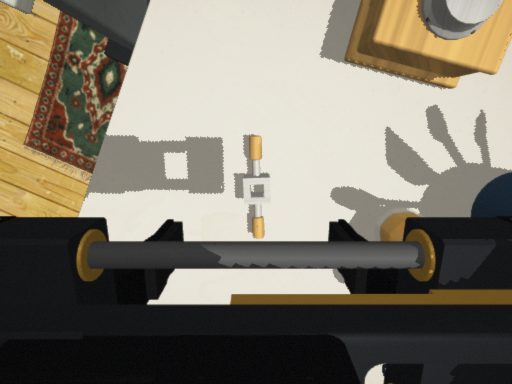

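The wrist picture shows the handle with its hub at about (257,190) and grips at (255,147) and (258,228). The mill is at the upper right and the jar at (400,225). I'll refine this numerically.

Run:
```python
from h import *
k=np.load("k1.npy",allow_pickle=True).item(); im=cv2.imread("pics/w1.png")
h=cv2.cvtColor(im,cv2.COLOR_BGR2HSV); sub=np.zeros(im.shape[:2],np.uint8); sub[125:245,235:285]=1
m=((h[...,1]>110)&(h[...,0]<30)&(h[...,2]>90)&(sub>0)).astype(np.uint8)
n,l,st,c=cv2.connectedComponentsWithStats(m); print(st[1:],c[1:])
big=[c[i] for i in range(1,n) if st[i,4]>30]
W=[ray(k,p,.022) for p in big]; print(W)
d=W[0]-W[1]; print("mid",(W[0]+W[1])/2,"ang",np.degrees(np.arctan2(d[1],d[0])),np.linalg.norm(d))
g=cv2.cvtColor(im,cv2.COLOR_BGR2GRAY)[170:212,238:278]
for r in g[::2]: print(' '.join(f"{v:3d}" for v in r[::2]))
```

```text
[[249 136  13  24 269]
 [252 217  12  21 213]] [[254.84758364 147.2527881 ]
 [257.8685446  227.14553991]]
[array([ 0.47831999, -0.1855383 ,  0.022     ]), array([ 0.52667564, -0.27928599,  0.022     ])]
mid [ 0.50249781 -0.23241214  0.022     ] ang 117.28496901378573 0.1054841133617609
230 230 229 230 229 146 135 121 184 223 213 209 230 229 230 231 229 230 229 230
229 226 225 226 218 135 134 122 181 223 217 205 218 220 175 227 229 228 229 231
149 134 136 126 123 117 118 109 178 221 215 123 118 117 118 134 227 230 230 230
134 136 135 114 115 115 115 113 124 138 131 113 119 118 120 123 224 230 230 230
134 134 141 171 176 194 193 196 215 215 216 215 218 216 217 217 226 231 229 230
134 134 152 220 218 219 220 218 219 220 220 220 217 219 220 219 228 230 231 230
137 135 146 219 219 218 218 219 219 220 222 222 222 223 223 222 229 230 230 231
134 136 146 217 217 220 210 214 199 184 177 176 161 217 222 220 226 229 230 230
135 136 145 218 220 220 173 225 137 135 135 135 128 217 221 222 226 229 229 230
136 135 142 215 220 220 172 228 148 135 136 135 136 214 223 223 227 230 230 230
135 136 144 2
[... 166 characters left out ...]
 223 189 116 115 116 114 115 121 204 222 222 226 231 230 230
135 135 137 216 219 220 200 122 124 124 123 125 130 199 222 221 224 230 230 230
174 224 172 216 216 215 210 204 204 201 203 213 212 213 215 218 222 230 230 230
230 230 230 215 214 213 212 213 213 215 214 214 214 214 215 215 221 230 230 230
229 230 230 219 219 219 219 222 223 220 223 221 223 223 222 223 226 230 230 230
229 230 230 226 225 196 181 181 170 207 226 208 228 229 230 230 229 230 231 231
230 230 230 228 230 217 135 134 133 200 227 200 227 231 230 230 230 230 230 231
230 230 230 229 230 216 136 136 131 197 227 203 228 230 230 230 231 230 230 230
230 228 230 230 231 172 135 133 126 196 227 204 228 230 230 231 231 230 229 230
```

Run:
```python
from h import *
k=np.load("k1.npy",allow_pickle=True).item()
H=ray(k,(256.8,190.2),.03); print("hub",H)
s=state(); R=Ro.from_euler('xyz',s["eef_rot"],degrees=True)
for x in [0,.03,.05,.068]: print(x,proj(k,np.atleast_2d(s["tool_pos"]+R.apply([x,0,0]))))
plan([H[0],H[1],.10],117.3)
plan([H[0],H[1],.015],117.3,[H[0],H[1],.10],117.3)
```

```text
hub [ 0.50301031 -0.23241555  0.03      ]
0 [[252.74025633 241.58974243]]
0.03 [[252.61055186 189.75213568]]
0.05 [[252.51698579 152.35758145]]
0.068 [[252.42736413 116.53944366]]
turn 1 x -0.271 | shift 3 x [-0.105  0.014  0.741] from [ 0.4921 -0.2169  0.2334] 115.13
turn 0 x -0.0 | shift 2 x [ 0.    -0.     0.708] from [ 0.503  -0.2324  0.1   ] 117.3
```

Call:
arm_command(targets=[[[-1, 0, 0, 0, -0.27], [-1, -0.105, 0.015, 0.74, 0], [-1, -0.105, 0.015, 0.74, 0], [-1, -0.105, 0.015, 0.74, 0], [-1, 0, 0, 0.7, 0], [-1, 0, 0, 0.5, 0], [-1, 0, 0, 0.2, 0], [-1, 0, 0, 0, 0]]])

```text
time_s: 5.6
tool_pos: [0.5026, -0.2342, 0.0161]
eef_rot: [-180.0, -0.0, 117.1]
ft_force: [0.6, -0.4, -0.1]
opening: 1.0
grip_force: 0.0
```

Run:
```python
from h import *
plan([.5028,-.2324,.015],117.3)
```

```text
turn 1 x -0.019 | shift 1 x [0.025 0.017 0.019] from [ 0.5026 -0.2342  0.0161] 117.14
```

Call:
arm_command(targets=[[[-1, 0.025, 0, 0.01, 0], [0.2, 0, 0, 0, 0], [0.6, 0, 0, 0, 0], [1, 0, 0, 0, 0], [1, 0, 0, 0, 0], [1, 0, 0, 0, 0], [1, 0, 0, 0, 0], [1, 0, 0, 0, 0]]], newtons=35)

```text
time_s: 6.6
tool_pos: [0.5018, -0.2331, 0.0157]
eef_rot: [-180.0, -0.0, 117.1]
ft_force: [0.6, 0.5, 0.6]
opening: 0.388
grip_force: 35.0
```

Call:
arm_command(targets=[[[1, 0, 0, 0, 0], [1, 0, 0, -0.3, 0], [1, 0, 0, -0.8, 0], [1, 0, 0, -0.9, 0], [1, 0, 0, -0.9, 0], [1, 0, 0, -0.7, 0], [1, 0, 0, -0.2, 0], [1, 0, 0, 0, 0]]])

```text
time_s: 7.6
tool_pos: [0.5016, -0.233, 0.244]
eef_rot: [180.0, 0.0, 117.1]
ft_force: [-0.5, 0.1, -2.3]
opening: 0.386
grip_force: 35.0
```

Run:
```python
from h import *
s=state();k=calibration("wrist");np.save("k2.npy",k,allow_pickle=True);print(s["tool_pos"],s["eef_rot"],s["opening"],s["grip_force"])
im=get_image("wrist");cv2.imwrite("pics/w2.png",im[:,:,::-1])
plan([.56,.02,s["tool_pos"][2]],192);
```

```text
[ 0.50161357 -0.23300781  0.24395724] [1.79957136e+02 1.83080233e-03 1.17092389e+02] 0.3855528042323006 34.99991001735907
turn 10 x -0.936 | shift 5 x [-0.367  0.783 -0.004] from [ 0.501  -0.2326  0.2427] 117.1
```

View pics/w2.png

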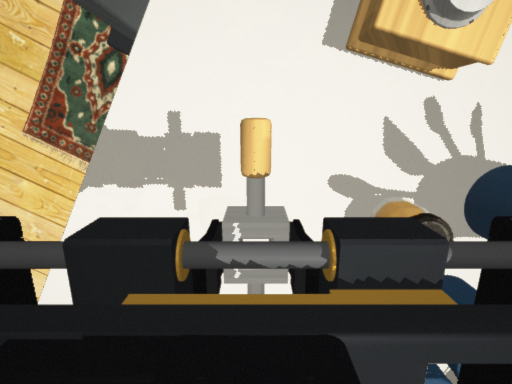

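Handle is held squarely: grip end (256,118), hub between the pads. Next I go past the shaft so that the wrist camera can see it.

Call:
arm_command(targets=[[[1, 0, 0, 0, -0.94], [1, 0, 0, 0, -0.94], [1, 0, 0, 0, -0.94], [1, 0, 0, 0, -0.94], [1, 0, 0, 0, -0.94], [1, 0, 0, 0, -0.94], [1, 0, 0, 0, -0.94], [1, 0, 0, 0, -0.94]]])

```text
time_s: 8.65
tool_pos: [0.5006, -0.2326, 0.2411]
eef_rot: [179.9, -0.3, 177.5]
ft_force: [-0.2, -0.7, -0.7]
opening: 0.387
grip_force: 35.0
```

Call:
arm_command(targets=[[[1, 0, 0, 0, -0.94], [1, 0, 0, 0, -0.92], [1, 0, 0, 0, 0], [1, 0, 0, 0, 0]]])

```text
time_s: 9.15
tool_pos: [0.5012, -0.233, 0.2424]
eef_rot: [179.9, -0.1, -168.0]
ft_force: [-0.0, -0.0, -2.0]
opening: 0.388
grip_force: 35.0
```

Run:
```python
from h import *
print(state()["qpos"].round(1))
plan([.64,.03,.243],192);
```

```text
[  5.4  15.2  18.6 104.9  -5.5  61.  128.1]
turn 1 x 0.002 | shift 6 x [-0.529  0.634 -0.002] from [ 0.5012 -0.233   0.2424] -167.99
```

Call:
arm_command(targets=[[[1, -0.53, 0.63, 0, 0], [1, -0.53, 0.63, 0, 0], [1, -0.53, 0.63, 0, 0], [1, -0.53, 0.63, 0, 0], [1, -0.53, 0.63, 0, 0], [1, -0.53, 0.63, 0, 0], [1, 0, 0, 0, 0], [1, 0, 0, 0, 0]]])

```text
time_s: 10.15
tool_pos: [0.6403, 0.0281, 0.243]
eef_rot: [-180.0, -0.1, -167.9]
ft_force: [-0.4, -0.6, -1.3]
opening: 0.388
grip_force: 35.0
```

Run:
```python
from h import *
s=state();k=calibration("wrist");np.save("k3.npy",k,allow_pickle=True);print(s["time_s"],s["tool_pos"],s["eef_rot"],s["qpos"].round(1))
im=get_image("wrist");cv2.imwrite("pics/w3.png",im[:,:,::-1])
```

```text
10.15 [0.64030537 0.02807119 0.24295232] [-1.79954405e+02 -9.92589951e-02 -1.67920579e+02] [-15.1  23.3  12.   92.8  -5.2  64.6 100.3]
```

View pics/w3.png

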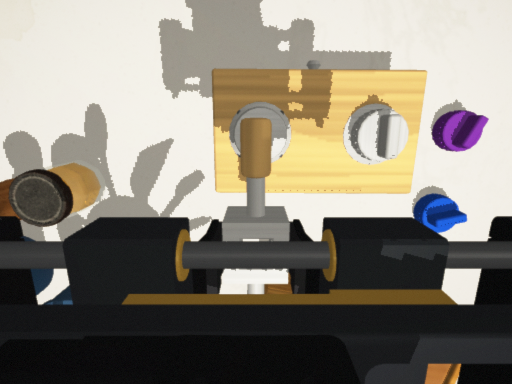

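The held grip at (256,145) hides the shaft on the boss (261,133). The cap is at (376,135), bar roughly along the mill's x. I'll sidestep 45 mm.

Call:
arm_command(targets=[[[1, 0, 0.75, 0, 0], [1, 0, 0, 0, 0], [1, 0, 0, 0, 0]]])

```text
time_s: 10.58
tool_pos: [0.6311, 0.071, 0.2439]
eef_rot: [-180.0, -0.0, -168.0]
ft_force: [0.3, -0.3, -1.2]
opening: 0.388
grip_force: 35.0
```

Run:
```python
from h import *
s=state();k=calibration("wrist");np.save("k4.npy",k,allow_pickle=True);print(s["time_s"],s["tool_pos"],s["eef_rot"],s["qpos"].round(1))
im=get_image("wrist");cv2.imwrite("pics/w4.png",im[:,:,::-1])
b=cv2.resize(im[60:200,120:390,::-1],None,fx=2.9,fy=2.9,interpolation=cv2.INTER_CUBIC); cv2.imwrite("pics/w4c.png",b)
```

```text
10.575 [0.63106899 0.07101871 0.24387136] [-1.79950117e+02 -5.62044289e-03 -1.67980070e+02] [-18.6  22.6  11.3  93.6  -4.8  64.3  96. ]
```

View pics/w4c.png

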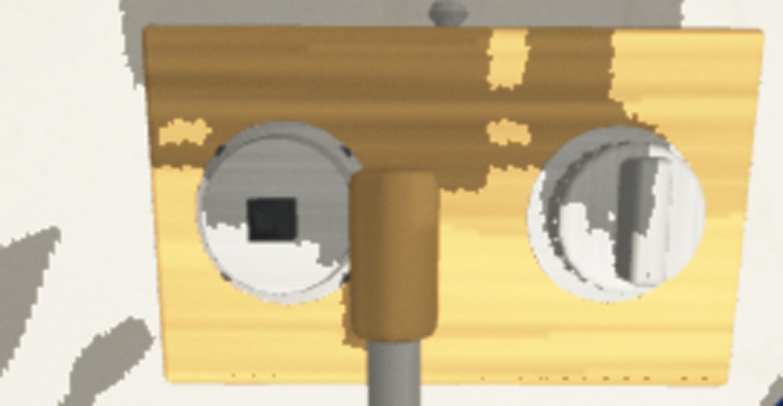

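The crop shows the dark square shaft at crop (272,219), the boss around it and the steel cap with its bar at (645,215). I'll fit the shaft silhouette and mill edges.

```bash
cat > fit.py <<'E'
from h import *
from scipy.optimize import minimize
k=np.load("k4.npy",allow_pickle=True).item(); im=cv2.imread("pics/w4.png"); g=cv2.cvtColor(im,cv2.COLOR_BGR2GRAY)
m=np.zeros(g.shape,np.uint8); m[120:150,195:230]=(g[120:150,195:230]<75)
ys,xs=np.nonzero(m); print("dark",xs.min(),xs.max(),ys.min(),ys.max(),m.sum(),xs.mean(),ys.mean())
S=8; x0,y0=195,115
M=cv2.resize(m[y0:155,x0:235],None,fx=S,fy=S,interpolation=1)*1.
def sil(c,yaw):
    P=[]
    for z,w in [(.105,.0065),(.127,.0065),(.135,.0025)]:
        for a in range(4):
            t=np.radians(yaw+45+90*a); P.append([c[0]+w*2**.5*np.cos(t),c[1]+w*2**.5*np.sin(t),z])
    q=(proj(k,np.array(P))-[x0,y0]+.5)*S
    o=np.zeros(M.shape,np.uint8); cv2.fillConvexPoly(o,cv2.convexHull(q.astype(np.float32)).round().astype(int),1); return o
def iou(v): o=sil(v[:2],12); return -np.minimum(o,M).sum()/np.maximum(o,M).sum()
best=min(((iou(v),v) for v in [(a,b) for a in np.arange(.57,.595,.0005) for b in np.arange(.005,.03,.0005)]))
print("shaft",best, proj(k,np.array([[*best[1],.105],[*best[1],.135]])))
# mill top edges: corners from wood mask
h=cv2.cvtColor(im,cv2.COLOR_BGR2HSV); w=((h[...,1]>70)&(h[...,0]<30)).astype(np.uint8); w[195:]=0
print("wood rows at cols",[(c,np.nonzero(w[:,c])[0][[0,-1]].tolist()) for c in (180,220,280,340,370)])
print("wood cols at rows",[(r,np.nonzero(w[r])[0][[0,-1]].tolist()) for r in (75,100,130,160,180)])
E
python3 fit.py
```

```text
dark 205 221 128 142 231 213.2207792207792 135.33333333333334
shaft (np.float64(-0.8789161727349704), (np.float64(0.5884999999999979), np.float64(0.019999999999999987))) [[215.00675543 134.67452098]
 [210.38024533 136.27049525]]
wood rows at cols [(180, [69, 191]), (220, [69, 191]), (280, [69, 192]), (340, [69, 192]), (370, [70, 191])]
wood cols at rows [(75, [169, 492]), (100, [171, 380]), (130, [173, 377]), (160, [175, 373]), (180, [14, 371])]
```

Run:
```python
from h import *
k=np.load("k4.npy",allow_pickle=True).item()
a=np.radians(12);X=np.array([np.cos(a),np.sin(a)]);Y=np.array([-X[1],X[0]])
L=ray(k,(172.5,130),.08)[:2];Rr=ray(k,(377.5,130),.08)[:2];T=ray(k,(280,68.5),.08)[:2];B=ray(k,(280,192),.08)[:2]
print("len",np.linalg.norm(Rr-L),np.linalg.norm(T-B), "yaw",np.degrees(np.arctan2(*(Rr-L)[::-1]))-90)
c=Y*((L+Rr)/2@Y)+X*((T+B)/2@X); print("mill",c,"shaft",c-.06*Y,"neck",c+.06*Y)
# boss circles (crop px/2.9 + offset): foot ring left 197 top 121 bottom 303
f=lambda u,v:(120+u/2.9,60+v/2.9)
t=ray(k,f(285,121),.08)[:2];b=ray(k,f(285,303),.08)[:2];print("boss foot dia",np.linalg.norm(t-b),(t+b)/2)
# held handle: grip end
s=np.array([0.63107,0.07102,0.24387]);R=Ro.from_euler('xyz',[180,0,-167.98],degrees=True)
for x in (.060,.064,.068,.072): print(x,proj(k,np.atleast_2d(s+R.apply([x,0,-.001]))))
```

```text
len 0.21808890246145912 0.12872394849470808 yaw 12.009250675921706
mill [0.57576104 0.07917373] shaft [0.58823574 0.02048488] neck [0.56328634 0.13786259]
boss foot dia 0.06562531456404747 [0.58884659 0.02014791]
0.06 [[257.71559005 132.0580906 ]]
0.064 [[257.72920079 123.96067813]]
0.068 [[257.74299713 115.75284753]]
0.072 [[257.75698289 107.43232478]]
```

Run:
```python
from h import *
k=np.load("k2.npy",allow_pickle=True).item(); im=cv2.imread("pics/w2.png");g=cv2.cvtColor(im,cv2.COLOR_BGR2GRAY)
s=np.array([ 0.50161,-0.23301,0.24396]);R=Ro.from_euler('xyz',[179.957,0,117.09],degrees=True)
for P in [[.017,-.017,-.0143],[.017,.017,-.0143],[.017,-.017,.0157],[.017,.017,.0157],[.068,0,-.0083],[.068,0,-.0003],[.068,0,.0077]]: print(P,proj(k,np.atleast_2d(s+R.apply(P))).round(1))
print("col250",g[195:245,275].tolist()); print("grip col",g[110:130,256].tolist()); print("row 212",g[212,215:300].tolist()); print("grip row",g[150,235:280].tolist())
```

```text
[0.017, -0.017, -0.0143] [[218.9 221.2]]
[0.017, 0.017, -0.0143] [[286.7 221.2]]
[0.017, -0.017, 0.0157] [[225.  204.4]]
[0.017, 0.017, 0.0157] [[281.5 204.4]]
[0.068, 0, -0.0083] [[252.7 115.9]]
[0.068, 0, -0.0003] [[252.8 116.1]]
[0.068, 0, 0.0077] [[252.9 116.3]]
col250 [243, 243, 244, 244, 243, 244, 244, 243, 244, 244, 240, 158, 133, 136, 137, 134, 134, 135, 133, 135, 135, 133, 133, 132, 136, 133, 133, 136, 141, 144, 143, 143, 142, 140, 138, 140, 140, 142, 139, 142, 144, 143, 143, 142, 141, 137, 83, 63, 68, 73]
grip col [243, 242, 243, 243, 243, 243, 242, 226, 162, 190, 211, 213, 212, 214, 213, 213, 214, 213, 213, 213]
row 212 [241, 241, 242, 242, 242, 242, 241, 242, 242, 238, 184, 138, 132, 132, 133, 134, 132, 133, 132, 133, 132, 132, 133, 132, 132, 134, 134, 133, 133, 132, 131, 120, 120, 126, 130, 135, 137, 137, 140, 140, 138, 139, 140, 137, 135, 133, 129, 123, 117, 114, 132, 134, 133, 133, 133, 133, 135, 132, 132, 134, 135, 134, 134, 135, 136, 133, 134, 134, 133, 132, 149, 214, 242, 244, 243, 243, 243, 244, 244, 244, 243, 244, 244, 244, 244]
grip row [244, 243, 244, 244, 240, 186, 121, 131, 144, 155, 163, 168, 174, 180, 183, 187, 191, 198, 204, 210, 214, 215, 216, 215, 216, 216, 214, 213, 211, 209, 203, 199, 195, 188, 180, 172, 228, 242, 243, 244, 244, 243, 244, 244, 243]
```

Run:
```python
from h import *
plan([.5883,.0190,.160],-168)
```

```text
turn 1 x -0.005 | shift 2 x [ 0.439 -0.345  0.699] from [0.6312 0.0704 0.2439] -168.04
```

Call:
arm_command(targets=[[[1, 0.44, -0.345, 0, 0], [1, 0.44, -0.345, 0, 0], [1, 0, 0, 0.6, 0], [1, 0, 0, 0.6, 0], [1, 0, 0, 0.2, 0], [1, 0, 0, 0, 0], [1, 0, 0, 0, 0], [1, 0, 0, 0, 0]]])

```text
time_s: 11.62
tool_pos: [0.5893, 0.0211, 0.1611]
eef_rot: [-180.0, 0.1, -167.9]
ft_force: [-0.7, -0.4, -2.3]
opening: 0.39
grip_force: 35.0
```

Run:
```python
from h import *
plan([.5883,.0190,.1207],-168); print(state()["ft_force"],state()["ft_torque"])
im=get_image("scene");cv2.imwrite("pics/s5.png",cv2.resize(im[140:220,200:300,::-1],None,fx=6,fy=6,interpolation=cv2.INTER_CUBIC))
```

```text
turn 1 x 0.016 | shift 1 x [ 0.023 -0.031  0.673] from [0.5893 0.0211 0.1611] -167.87
[-0.65272399 -0.40753079 -2.302237  ] [ 0.04370369 -0.0364453  -0.00260238]
```

View pics/s5.png

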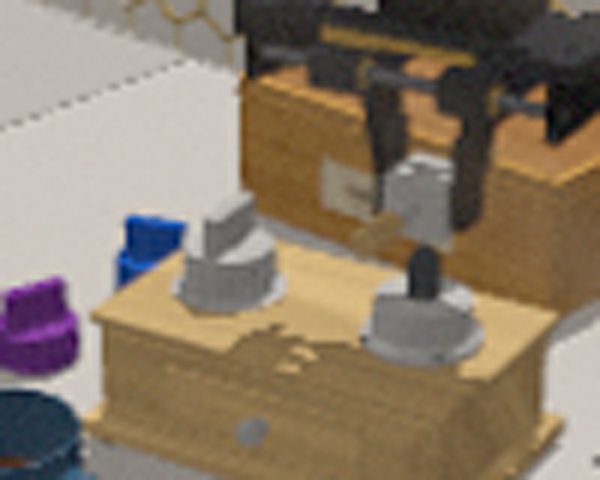

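The hub at crop (420,205) hangs right above the dark shaft (425,270). I'll correct by 2 mm and lower gently.

Call:
arm_command(targets=[[[1, 0.023, -0.031, 0, 0], [1, 0, 0, 0, 0], [1, 0, 0, 0.1, 0], [1, 0, 0, 0.1, 0], [1, 0, 0, 0.08, 0], [1, 0, 0, 0.05, 0], [1, 0, 0, 0, 0]]])

```text
time_s: 12.55
tool_pos: [0.5871, 0.0195, 0.1394]
eef_rot: [180.0, -0.0, -167.8]
ft_force: [0.4, 1.3, -2.3]
opening: 0.386
grip_force: 35.0
```

Call:
arm_command(targets=[[[1, 0, 0, 0.08, 0], [1, 0, 0, 0.08, 0], [1, 0, 0, 0.06, 0], [1, 0, 0, 0.05, 0], [1, 0, 0, 0.03, 0], [1, 0, 0, 0.02, 0], [1, 0, 0, 0, 0]]])

```text
time_s: 13.42
tool_pos: [0.5874, 0.0196, 0.1207]
eef_rot: [180.0, 0.0, -167.8]
ft_force: [-1.5, 5.0, 0.3]
opening: 0.386
grip_force: 35.0
```

Call:
arm_command(targets=[[[1, 0, 0, 0.03, 0], [1, 0, 0, 0.02, 0], [1, 0, 0, 0.02, 0], [1, 0, 0, 0, 0]]])

```text
time_s: 13.92
tool_pos: [0.5875, 0.0196, 0.1206]
eef_rot: [179.9, 0.0, -167.9]
ft_force: [-11.8, 5.3, 24.8]
opening: 0.384
grip_force: 35.0
```

Call:
arm_command(targets=[[[1, 0, 0, -0.06, 0], [0, 0, 0, 0, 0], [-1, 0, 0, 0, 0], [-1, 0, 0, 0, 0], [-1, 0, 0, 0, 0], [-1, 0, 0, -0.3, 0], [-1, 0, 0, -0.8, 0], [-1, 0, 0, -0.8, 0]]])

```text
time_s: 14.92
tool_pos: [0.5874, 0.0188, 0.2365]
eef_rot: [-180.0, 0.0, -167.9]
ft_force: [1.5, -0.4, 0.5]
opening: 0.986
grip_force: 0.0
```

Run:
```python
from h import *
im=get_image("scene");cv2.imwrite("pics/s6.png",cv2.resize(im[140:220,200:300,::-1],None,fx=6,fy=6,interpolation=cv2.INTER_CUBIC))
s=state();print(s["time_s"],s["qpos"].round(1))
P=[.5633,.1378-.0012,.235]; plan(P,-168); plan(P,12)
```

```text
14.975 [-15.5  18.2  12.3 100.1  -4.4  61.4 100.3]
turn 1 x 0.014 | shift 3 x [0.016 0.672 0.05 ] from [0.5913 0.0188 0.2439] -167.89
turn 23 x -0.978 | shift 3 x [-0.016 -0.672  0.05 ] from [0.5913 0.0188 0.2439] -167.89
```

View pics/s6.png

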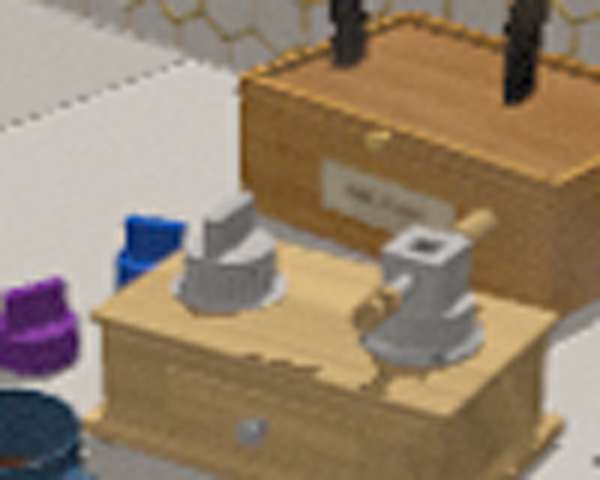

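The handle sits home with its underside on the boss, hub top at crop (425,245), arms along the mill's x axis. Now the cap.

Run:
```python
from h import *
plan([.5625,.137,.180],-168)
```

```text
turn 1 x 0.014 | shift 3 x [0.02  0.676 0.355] from [0.5913 0.0188 0.2439] -167.89
```

Call:
arm_command(targets=[[[-1, 0.02, 0.676, 0, 0.01], [-1, 0.02, 0.676, 0, 0], [-1, 0.02, 0.676, 0, 0], [-1, 0, 0, 0.55, 0], [-1, 0, 0, 0.5, 0], [-1, 0, 0, 0, 0], [-1, 0, 0, 0, 0]]])

```text
time_s: 15.85
tool_pos: [0.5594, 0.1373, 0.1728]
eef_rot: [180.0, 0.1, -168.0]
ft_force: [1.3, -0.2, 0.2]
opening: 0.997
grip_force: 0.0
```

Run:
```python
from h import *
plan([.5625,.137,.119],-168)
```

```text
turn 1 x 0.004 | shift 1 x [-0.049 -0.015  0.896] from [0.5594 0.1373 0.1728] -167.97
```

Call:
arm_command(targets=[[[-1, -0.05, -0.015, 0.4, 0], [-1, 0, 0, 0.35, 0], [-1, 0, 0, 0.12, 0], [-1, 0, 0, 0, 0], [1, 0, 0, 0, 0], [1, 0, 0, 0, 0], [1, 0, 0, 0, 0], [1, 0, 0, 0, 0]]], newtons=30)

```text
time_s: 16.85
tool_pos: [0.5616, 0.137, 0.1191]
eef_rot: [180.0, 0.0, -167.9]
ft_force: [0.4, 0.0, -1.1]
opening: 0.63
grip_force: 0.0
```

Call:
arm_command(targets=[[[1, 0, 0, 0, 0], [1, 0, 0, 0, 0], [1, 0, 0, 0, 0]]])

```text
time_s: 17.23
tool_pos: [0.5615, 0.137, 0.1189]
eef_rot: [180.0, -0.0, -167.9]
ft_force: [1.1, -0.6, 0.5]
opening: 0.291
grip_force: 0.0
```

Run:
```python
from h import *
s=state(); print(s["ft_torque"],s["qpos"].round(1)); plan([.5625,.137,.119],-168)
```

```text
[ 0.06647384  0.04688531 -0.01543777] [-24.3  25.1   8.3 108.2  -4.8  47.1  88.6]
turn 1 x 0.006 | shift 1 x [-0.016 -0.003 -0.001] from [0.5615 0.137  0.1189] -167.95
```

Call:
arm_command(targets=[[[1, 0, 0, 0, 0], [1, 0, 0, 0, 0], [1, 0, 0, 0, 0], [1, 0, 0, 0, 0]]])

```text
time_s: 17.73
tool_pos: [0.5615, 0.1371, 0.1189]
eef_rot: [180.0, 0.0, -167.9]
ft_force: [0.5, 0.8, 0.5]
opening: 0.135
grip_force: 30.0
```

Call:
arm_command(targets=[[[1, 0, 0, 0, 0.5], [1, 0, 0, 0, 0.5], [1, 0, 0, 0, 0]]])

```text
time_s: 18.1
tool_pos: [0.5616, 0.138, 0.119]
eef_rot: [179.9, 0.0, -175.9]
ft_force: [-0.5, 2.2, -0.5]
opening: 0.136
grip_force: 30.0
```

Run:
```python
from h import *
s=state(); print(s["ft_torque"],s["ft_force"],s["eef_rot"],s["opening"])
```

```text
[ 6.08978434e-01 -3.16207953e-04  3.60508711e-02] [-0.46238406  2.16763285 -0.51551099] [ 1.79940392e+02  2.39630790e-02 -1.75858616e+02] 0.13580747969173723
```

Easy so far; on in small steps.

Call:
arm_command(targets=[[[1, 0, 0, 0, 0.5], [1, 0, 0, 0, 0.5], [1, 0, 0, 0, 0]]])

```text
time_s: 18.48
tool_pos: [0.5615, 0.1381, 0.119]
eef_rot: [180.0, 0.0, 176.3]
ft_force: [-0.1, 2.6, -0.0]
opening: 0.139
grip_force: 31.3
```

Run:
```python
from h import *
s=state(); print(s["ft_torque"],s["ft_force"],s["eef_rot"],s["opening"])
```

```text
[ 0.76650789 -0.00731155  0.72653376] [-0.09275324  2.62896144 -0.01079595] [1.79966619e+02 1.56141014e-02 1.76333859e+02] 0.13863729047624243
```

Call:
arm_command(targets=[[[1, 0, 0, 0, 0.5], [1, 0, 0, 0, 0.3], [1, 0, 0, 0, 0]]])

```text
time_s: 18.85
tool_pos: [0.5611, 0.138, 0.119]
eef_rot: [180.0, -0.0, 169.8]
ft_force: [-1.9, 4.6, 1.6]
opening: 0.156
grip_force: 34.7
```

Run:
```python
from h import *
s=state(); print(s["ft_torque"],s["ft_force"],s["eef_rot"],s["opening"])
```

```text
[1.07813249 0.46800245 0.91744598] [-1.87232982  4.59967514  1.56973283] [ 1.79961264e+02 -4.31598437e-02  1.69829610e+02] 0.15628721914283714
```

The wrong way: torque rises to 0.9 N·m and the bar cocks between the pads. The other way would run joint 7 out of range from this grasp, so I turn back, let go, regrasp half a turn round and turn the other way.

Call:
arm_command(targets=[[[1, 0, 0, 0, -0.5], [1, 0, 0, 0, -0.8], [1, 0, 0, 0, -0.8], [1, 0, 0, 0, -0.7], [0.5, 0, 0, 0, 0], [-0.3, 0, 0, 0, 0], [-0.3, 0, 0, 0, 0], [-0.3, 0, 0, 0, 0]]])

```text
time_s: 19.85
tool_pos: [0.5616, 0.1367, 0.1189]
eef_rot: [-180.0, -0.0, -168.0]
ft_force: [-0.5, -0.5, -0.7]
opening: 0.504
grip_force: 0.0
```

Call:
arm_command(targets=[[[-0.3, 0, 0, -0.5, 0], [-0.3, 0, 0, -0.5, 0], [-0.3, 0, 0, 0, 0.98], [-0.3, 0, 0, 0, 0.98], [-0.3, 0, 0, 0, 0.98], [-0.3, 0, 0, 0, 0.98], [-0.3, 0, 0, 0, 0.98], [-0.3, 0, 0, 0, 0.98]]])

```text
time_s: 20.85
tool_pos: [0.5615, 0.137, 0.1789]
eef_rot: [180.0, 0.0, 144.7]
ft_force: [0.8, 0.0, 0.1]
opening: 0.649
grip_force: 0.0
```

Call:
arm_command(targets=[[[-0.3, 0, 0, 0, 0.98], [-0.3, 0, 0, 0, 0.98], [-0.3, 0, 0, 0, 0.98], [-0.3, 0, 0, 0, 0.98], [-0.3, 0, 0, 0, 0.98], [-0.3, 0, 0, 0, 0.98], [-0.3, 0, 0, 0, 0.98], [-0.3, 0, 0, 0, 0.98]]])

```text
time_s: 21.85
tool_pos: [0.5615, 0.137, 0.1789]
eef_rot: [-180.0, 0.0, 82.0]
ft_force: [0.3, 1.1, -0.9]
opening: 0.654
grip_force: 0.0
```

Call:
arm_command(targets=[[[-0.3, 0, 0, 0, 0.98], [-0.3, 0, 0, 0, 0.98], [-0.3, 0, 0, 0, 0.98], [-0.3, 0, 0, 0, 0.98], [-0.3, 0, 0, 0, 0.98], [-0.3, 0, 0, 0, 0.98], [-0.3, 0, 0, 0, 0.98], [-0.3, 0, 0, 0, 0.98]]])

```text
time_s: 22.85
tool_pos: [0.5615, 0.1372, 0.1789]
eef_rot: [-180.0, -0.0, 19.3]
ft_force: [-0.8, -0.1, -0.8]
opening: 0.659
grip_force: 0.0
```

Run:
```python
from h import *
s=state(); print(s["time_s"],s["qpos"].round(1),s["eef_rot"]); plan([.5620,.137,.119],12)
```

```text
22.85 [-54.1  27.1  49.2 106.9 -24.2  57.1 -65.2] [-1.79993329e+02 -2.97017284e-03  1.93182794e+01]
turn 1 x 0.915 | shift 2 x [0.004 0.002 0.5  ] from [0.5615 0.1372 0.1789] 19.32
```

Call:
arm_command(targets=[[[-0.3, 0, 0, 0, 0.5], [-0.3, 0, 0, 0.45, 0], [-0.3, 0, 0, 0.4, 0], [-0.3, 0, 0, 0.15, 0], [1, 0, 0, 0, 0], [1, 0, 0, 0, 0], [1, 0, 0, 0, 0], [1, 0, 0, 0, 0]]], newtons=30)

```text
time_s: 23.85
tool_pos: [0.5618, 0.1371, 0.1194]
eef_rot: [-180.0, -0.1, 15.6]
ft_force: [-0.5, 0.5, -0.3]
opening: 0.28
grip_force: 0.0
```

Call:
arm_command(targets=[[[1, 0, 0, 0, 0], [1, 0, 0, 0, 0], [1, 0, 0, 0, 0], [1, 0, 0, 0, 0], [1, 0, 0, 0, 0]]])

```text
time_s: 24.48
tool_pos: [0.5617, 0.137, 0.1191]
eef_rot: [-180.0, -0.0, 15.6]
ft_force: [-0.1, -0.3, 2.7]
opening: 0.132
grip_force: 30.0
```

Call:
arm_command(targets=[[[1, 0, 0, 0, -0.6], [1, 0, 0, 0, -0.6], [1, 0, 0, 0, -0.6], [1, 0, 0, 0, -0.6], [1, 0, 0, 0, -0.6], [1, 0, 0, 0, 0]]])

```text
time_s: 25.22
tool_pos: [0.5618, 0.1371, 0.1191]
eef_rot: [-180.0, -0.0, 39.5]
ft_force: [-0.1, -0.5, 2.6]
opening: 0.133
grip_force: 30.0
```

Run:
```python
from h import *
s=state(); print(s["ft_torque"],s["ft_force"],s["eef_rot"],s["opening"],s["qpos"].round(1))
```

```text
[-0.01102893  0.0402992  -0.00412684] [-0.10468984 -0.53621351  2.61947633] [-1.79989128e+02 -4.64363385e-02  3.95172938e+01] 0.133311133737175 [-47.6  29.6  40.2 109.5 -24.7  49.7 -45.2]
```

It gives freely. On to about 80 degrees.

Call:
arm_command(targets=[[[1, 0, 0, 0, -0.9], [1, 0, 0, 0, -0.9], [1, 0, 0, 0, -0.9], [1, 0, 0, 0, -0.9], [1, 0, 0, 0, -0.9], [1, 0, 0, 0, -0.9], [1, 0, 0, 0, -0.9], [1, 0, 0, 0, -0.26]]])

```text
time_s: 26.22
tool_pos: [0.5618, 0.1369, 0.1191]
eef_rot: [180.0, -0.0, 92.0]
ft_force: [0.7, 0.2, 2.6]
opening: 0.135
grip_force: 30.0
```

Call:
arm_command(targets=[[[1, 0, 0, 0, 0], [1, 0, 0, 0, 0], [1, 0, 0, -0.05, 0], [1, 0, 0, -0.08, 0], [1, 0, 0, 0, 0]]])

```text
time_s: 26.85
tool_pos: [0.5613, 0.137, 0.1269]
eef_rot: [-180.0, -0.0, 92.0]
ft_force: [1.0, -0.3, -0.2]
opening: 0.132
grip_force: 30.0
```

Run:
```python
from h import *
s=state(); print(s["ft_torque"],s["ft_force"],s["eef_rot"],s["opening"],s["qpos"].round(1))
```

```text
[-0.04538885 -0.05713104  0.02905929] [ 1.02004523 -0.30886308 -0.16418957] [-1.79967791e+02 -7.57382018e-03  9.20461471e+01] 0.1324780494540729 [-38.2  26.1  26.7 108.7 -15.3  48.8  -1.6]
```

Call:
arm_command(targets=[[[1, 0, 0, -0.15, 0], [1, 0, 0, -0.3, 0], [1, 0, 0, -0.4, 0], [1, 0, 0, -0.4, 0], [1, 0, 0, -0.25, 0], [1, 0, 0, -0.03, 0], [1, 0, 0, 0, 0], [1, 0, 0, 0, 0]]])

```text
time_s: 27.85
tool_pos: [0.5609, 0.1369, 0.2176]
eef_rot: [-179.9, 0.0, 92.1]
ft_force: [-0.3, 0.3, -1.0]
opening: 0.138
grip_force: 30.0
```

Run:
```python
from h import *
s=state(); print(s["time_s"],s["tool_pos"],s["ft_force"],s["opening"],s["grip_force"])
im=get_image("scene");cv2.imwrite("pics/s7.png",cv2.resize(im[120:220,190:300,::-1],None,fx=6,fy=6,interpolation=cv2.INTER_CUBIC))
```

```text
27.85 [0.56092873 0.13689339 0.21757365] [-0.32972499  0.34392887 -1.00663674] 0.13784351577300255 29.99001771211624
```

View pics/s7.png

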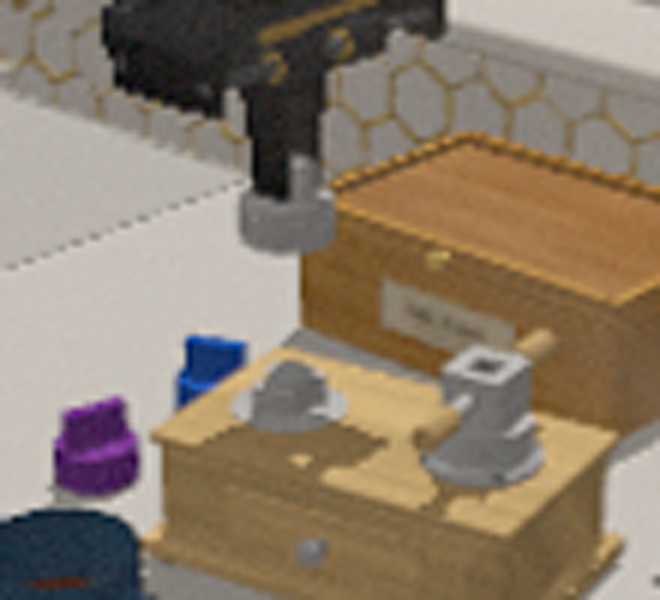

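The picture shows the cap (285,220) held upright above the bare neck (290,390), with the handle still home at (480,410). I'm handing in.

```bash
python3 -c "
from cell import *
print(close_job())"
```

```text
the job is handed in; nothing more can be done
None
```

The job is handed in at about 28 s of robot time, with no verdict returned: the handle is home on the shaft and released, the cap turned about 80 degrees the way that gave (counter-clockwise from above), and the gripper is holding it upright about 10 cm above its neck.

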